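Lock the bayonet cap on a gearbox hatch

TASK

Close the round hatch on top of the gearbox: pick up the bayonet cap by its wing, feel its two ears down through the notches of the steel ring, press it against its spring and turn it clockwise (seen from above) a quarter turn until the ears spring up into their detents and the cap stays locked, then let go. The ring may sit somewhat twisted in the gearbox, so search gently and do not force the cap, and do not disturb the parts lying around.

Things in the scene. Friction and masses are not known exactly. Their poses are not given: they have to be found in the camera images.
- gearbox: Small cast-aluminium gearbox with a bolted flange 196 x 172 mm, its body 74 mm high, fixed where it stands. Origin under its middle on the bench, z up, +y to the side with the splined shaft stub. In the boss on its top stands a steel bayonet ring, 92 mm across, that cannot turn but was screwed in by feel: its two notches lie up to 35 degrees either way of the gearbox's x axis; that twist is not measured.
- hatch_mouth (a point): Centre of the bayonet ring's flat top face, 100 mm over the bench; axes are the gearbox's, not the ring's. The bore is 50 mm across; two opposite notches, 50 degrees wide, widen it to 70 mm. They can be seen from above, or found by turning the lightly pressed cap until its ears drop in.
- hatch_seat (a point): Centre of the flat seat at the bottom of the bore, 22 mm below hatch_mouth; axes as the gearbox's. The lip round the bore is 6 mm thick. Under it, 85 degrees clockwise (seen from above) of each notch, lies a detent pocket 3 mm deep, 50 degrees wide, that ends in a solid stop. Anticlockwise of each notch there is a stop as well.
- hatch_cap: Loose bayonet cap, 0.17 to 0.27 kg, standing upright: aluminium disc 88 mm across, 6 mm thick, a wing on top; below it a 42 mm hub with two opposite ears (18 mm wide, 5 mm thick, 63 mm over both) and a sprung rubber sealing plate, 40 mm across, its foot. Origin at the foot's underside with the spring free, z up, x along the wing; the ears lie along +-x, under the wing's ends.
- cap_wing (a point): Where to grip the cap: on its axis, 22 mm above the disc's top face. The wing is a bar 58 mm long (along x), 12 mm thick (along y), 36 mm high; its top is 14 mm above this point. Axes as the cap's. Pressing the cap in the ring takes about 10 N; bearing on the ring with over 60 N breaks the ears.
- cap_disc (a point): Centre of the disc's underside, 28 mm below cap_wing. Height over hatch_mouth: 13.5 mm, ears lie on top of the ring; 12 mm, ears in the notches and foot on its seat, the spring (1 N per mm) begins to push back; under 2.5 mm (10 N), ears can turn under the lip; 0, disc hard on the ring; 5.5 mm, locked, ears sprung up into the detents. Let go unlocked in the notches it stands at about 10 mm.
- grease_tin: Bystander: small round blue tin, 53 mm across, 38 mm high, behind the work. Origin under its middle.
- bearing: Bystander: release bearing, 42 mm across, 20 mm high, in front of the work. Origin under its middle.
- lining_pad: Bystander: brake lining pad, 40 x 61 x 14 mm, lying flat behind the cap. Origin under its middle.
- bolt: Bystander: steel bolt lying near the bench's front edge, 54 x 18 x 16 mm. Origin under its middle.
Mind the look-alikes: they are no part of the job. Of the things that look like the hatch_cap, take the one that is farthest to the robot's left at the start.

How it is judged:
By the outcome, as a careful person would: the job done as asked, in the order asked, and still so for the second after the job is handed in, with the robot touching nothing.
It also fails if it takes over 72 s, if anything falls off the work surface, if the arm or the gripper's body presses on something with over 40 N, if the wrist force passes 120 N, or if a joint passes its speed limit or range.

ROBOT

A 6-joint arm with a two-finger parallel gripper is mounted at the origin on a cart in front of the work surface, level with it; the furniture and walls round the work are solid. World frame = base frame: x ahead of the robot, y to its left, z up, the work surface at z = 0. Lengths are in m, angles in rad, forces in N, time in s.
With the tool pointing down it reaches from about 0.225 to 0.725 m from the base axis. Payload 3.1 kg.
Tool frame: the origin (TCP) lies on the centre line of the jaws, within the pads' length; the fingertips stand 17 mm ahead of it and the grasp point (between the pads) lies 2 mm behind it; z points along the fingers, y is the direction in which the jaws open and shut (so a half turn about z gives the same grasp; the last joint's range is limited). The gripper opens to 85 mm and grips with 20 to 120 N. Pads are 22 mm wide; open, the fingers measure 114 mm over their backs; the gripper's body (76 mm by 85 mm) begins 54 mm behind the grasp point. The pads swing forward as they close: fully open they stand 13 mm farther back than shut.
Start: joints at [-1.252, 0.048, 0.099, 1.622, 0, 1.443], TCP at [0.227, -0.473, 0.248] pointing down, gripper open.
Joint ranges: [-2.91, 2.91], [-0.99, 1.94], [-1.21, 1.42], [-2.12, 2.29], [-1.49, 1.47], [-3.14, 3.14]. Speed limits (rad/s): [2.79, 2.79, 3.14, 3.14, 3.14, 3.14].

INTERFACE

Orientations are given as [roll, pitch, yaw] about the fixed x, y, z axes, in that order (R = Rz(yaw) Ry(pitch) Rx(roll)).
In Python, from plant import robot gives the robot as it stands.
- The arm moves only by the tool send_rows, never from a script. Its argument "deltas" is a list of rows, each an object with "linear": the shift along the tool's x, y, z as a fraction of full scale, a list of three; "turn": the turn, a rotation vector about the tool's x, y, z as a fraction of full scale, a list of three; "claw": the opening, from -1 (shut) to 1 (fully open), so that 0 is half open. In form: [{"linear": [tx, ty, tz], "turn": [wx, wy, wz], "claw": claw}, ...]. A call has 1 to 20 rows; each row is the pose to reach, as a shift and turn from the pose commanded when the call began, along the tool's axes at that moment, turning the shorter way round; what a row does not reach only later rows make up. Full scale, the value 1, is 500 mm for a shift and pi rad for a turn. A row lasts 1/12 s, in which the tool goes at most 41.7 mm and 7.16 degrees, less where a joint would pass 70% of its speed; a pose out of reach is approached as far as the arm can. A call with a number of a shift or a turn outside -1 to 1 is refused whole. A call with a gripper value outside its range is refused whole. The fingers move at their own pace and stop on an object; the grip force is fixed at half the most. Time passes only in rows, so rows that repeat a pose let the fingers close. It gives the time, the measured TCP pose, the force and the opening at its end, in the units of the state.
- robot.get_state(): the state, without advancing time (a new reading comes with each control period).
- robot.capture(name): name is "scene" or "side" or "wrist"; returns (picture, depth): 400x640x3 uint8, red, green, blue; 400x640 float32, m along the optical axis (not along the pixel's ray), 0 where there is no reading.
- robot.camera_model(name): a dict with "fov_y" (degrees; the focal length in pixels is half the picture's height over the tangent of half this angle, whatever the lens; pixels are square), "cx", "cy" (the principal point, pixels), "rvec" (rotation vector, rad) and "tvec" (3), from world to camera coordinates, as OpenCV has them. Camera axes: x right, y down, z forward; pixel columns grow to the right and rows downward; lengths in m; the calibration is good to about 2 mm. A picture is of the moment at which its call begins: read the wrist's pose just before it. camera_model takes no time and is no camera call; for the wrist camera it gives the pose at the moment of the call.
- robot.job_done(): hands the job in, once; it reports no verdict.
The state is a dict: "time": time; "joint_positions": joint angles; "joint_velocities": joint speeds; "effort": joint torques, N m; "position": TCP position; "eef_rot": TCP orientation; "force": force on the tool from outside, world axes, zero at the start; "wrist_torque": the same for the moment, N m; "width": finger opening in m.
Only numpy, scipy, OpenCV 4.12 (cv2) and the standard library are available. Lean on these libraries where they do the work, as an engineer would, in place of code of your own. Each camera call takes 0.05 s, during which the arm holds its last target.

## Working session

There is one attempt and no reset: what is moved stays moved. The work goes in short steps, Python scripts to look and compute and a tool call to move; the robot and the scene stay as the last step left them, time stands still between calls to the robot, and variables do not carry over. Pictures are saved under pics/ and viewed, and the job is handed in when it is done.

Besides the shell and the picture viewer there is one more tool, called after "Request:" as name(argument=value, ...), one argument or row to a line, values as JSON. send_rows: Moves the arm, as the interface text tells. Its arguments: {"type":"object","properties":{"deltas":{"type":"array","items":{"type":"object","properties":{"linear":{"type":"array","items":{"type":"number","minimum":-1,"maximum":1}},"turn":{"type":"array","items":{"type":"number","minimum":-1,"maximum":1}},"claw":{"type":"number"}}}}},"required":["deltas"]}

```bash
ls; mkdir -p pics; python3 - <<'E'
from plant import robot
import cv2,numpy as np
print(robot.get_state())
for n in("scene","side","wrist"):
    m=robot.camera_model(n);p,d=robot.capture(n)
    print(n,m)
    cv2.imwrite(f'pics/{n}0.png',p[:,:,::-1]);np.savez(f'{n}0.npz',p=p,d=d,**{k:np.array(v) for k,v in m.items()})
E
```

```text
pics
{'time': 0.0, 'joint_positions': array([-1.25182617e+00,  4.87414545e-02,  9.75611324e-02,  1.62198133e+00,
        3.26498500e-05,  1.44299828e+00]), 'joint_velocities': array([-0.00139906,  0.00137995, -0.00035251,  0.00127782,  0.00063622,
        0.00030807]), 'effort': array([ 1.97505537e-04, -3.38784420e+01,  3.20014071e+01,  2.04658974e-02,
       -3.81847394e-05, -1.75833961e-06]), 'position': array([ 0.22664471, -0.47292105,  0.24710354]), 'eef_rot': array([-3.13925078e+00, -3.33844974e-04,  4.46767780e-01]), 'force': array([ 0.3487252 , -0.12994408,  0.07386269]), 'wrist_torque': array([-0.03367828, -0.02628835,  0.05221766]), 'width': 0.08550248823357766}
scene {'fov_y': 54.57536488540673, 'cx': 313.88812963671984, 'cy': 197.9602154861063, 'rvec': array([ 0.74224011, -2.27052119,  1.44383984]), 'tvec': array([0.48836182, 0.18777478, 0.61865563])}
side {'fov_y': 43.45825738103092, 'cx': 325.876802442322, 'cy': 199.86452183156928, 'rvec': array([ 0.1672501 , -2.82282898,  1.24619606]), 'tvec': array([0.52717719, 0.08070497, 1.06248462])}
wrist {'fov_y': 70.54050521738489, 'cx': 321.97563444523934, 'cy': 198.46324543772548, 'rvec': array([-2.4393471 ,  1.53562177,  0.23241154]), 'tvec': array([-0.52473774, -0.03948703,  0.37951679])}
```

View pics/scene0.png

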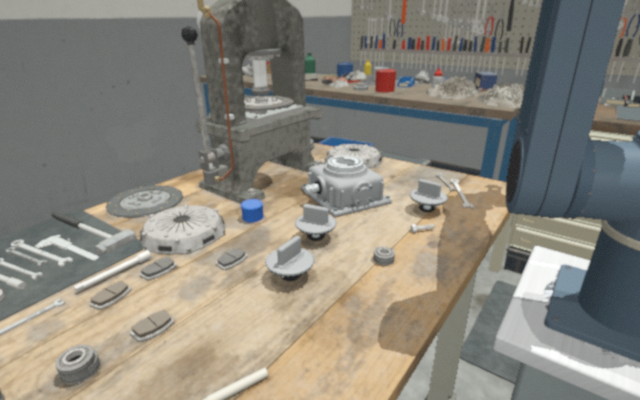

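View pics/side0.png

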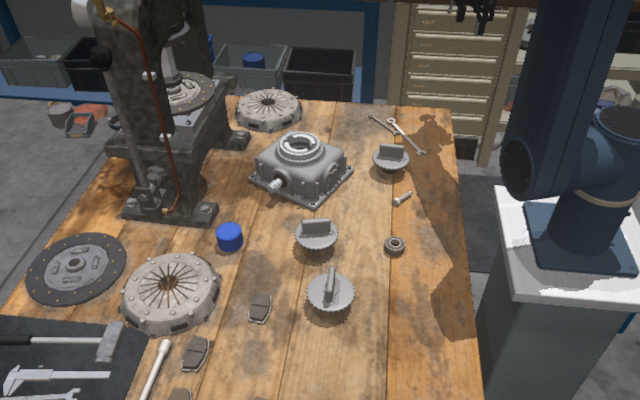

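View pics/wrist0.png

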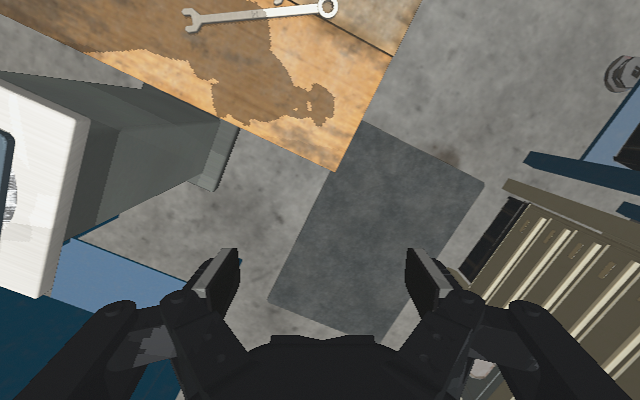

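Three caps can be seen. In the side view they are at (391,158), (316,235) and (330,292). I'll get world positions from the depth images.

```bash
cat > h.py <<'E'
import numpy as np,cv2
def load(n):
    z=np.load(n); return z
def cloud(z):
    d=z['d'].astype(float);H,W=d.shape
    f=H/2/np.tan(np.radians(float(z['fov_y']))/2)
    u,v=np.meshgrid(np.arange(W),np.arange(H))
    P=np.stack([(u-z['cx'])/f*d,(v-z['cy'])/f*d,d],-1)
    R,_=cv2.Rodrigues(z['rvec'])
    X=(P-z['tvec'])@R
    X[d==0]=np.nan
    return X
E
python3 - <<'E'
from h import *
np.set_printoptions(precision=4,suppress=True)
for n,px in(('side0.npz',[(391,158),(316,235),(330,292),(300,140),(230,240),(258,308),(394,245),(402,198),(360,330)]),('scene0.npz',[(430,190),(315,220),(290,255),(346,162)])):
    z=load(n);X=cloud(z)
    for p in px: print(n,p,X[p[1],p[0]])
# caps: points z 0.02..0.1 near
a=cloud(load('side0.npz'));
for c in [(391,158),(316,235),(330,292)]:
    x=a[c[1],c[0]]
    m=(np.hypot(a[...,0]-x[0],a[...,1]-x[1])<.07)
    zz=a[m][:,2]; print(c,np.histogram(zz,bins=np.arange(-.01,.11,.005)))
E
python3 - <<'E'
import cv2
i=cv2.imread('pics/side0.png')[110:340,220:440]
cv2.imwrite('pics/crop1.png',cv2.resize(i,None,fx=2.6,fy=2.6,interpolation=2))
E
```

```text
side0.npz (391, 158) [ 0.3955 -0.1752  0.044 ]
side0.npz (316, 235) [0.5394 0.0956 0.0428]
side0.npz (330, 292) [0.4929 0.254  0.07  ]
side0.npz (300, 140) [ 0.6131 -0.1713  0.0812]
side0.npz (230, 240) [0.7118 0.1209 0.0335]
side0.npz (258, 308) [0.6238 0.264  0.0156]
side0.npz (394, 245) [0.3801 0.0694 0.005 ]
side0.npz (402, 198) [ 0.3652 -0.0738  0.0095]
side0.npz (360, 330) [ 0.436   0.2781 -0.0002]
scene0.npz (430, 190) [ 0.3914 -0.1804  0.0555]
scene0.npz (315, 220) [0.5387 0.0894 0.0453]
scene0.npz (290, 255) [0.4914 0.229  0.0492]
scene0.npz (346, 162) [ 0.6244 -0.1678  0.0838]
(391, 158) (array([  1, 652, 530,  29,   1,   0,   0,   0,  24, 220, 230,  51,  40,
        35,  44,  45,  57,  48,   0,   0,   0,   0,   0]), array([-0.01 , -0.005,  0.   ,  0.005,  0.01 ,  0.015,  0.02 ,  0.025,
        0.03 ,  0.035,  0.04 ,  0.045,  0.05 ,  0.055,  0.06 ,  0.065,
        0.07 ,  0.075,  0.08 ,  0.085,  0.09 ,  0.095,  0.1  ,  0.105]))
(316, 235) (array([  9, 804, 945,   5,   0,   0,   0,   1,  19, 303, 410,  50,  48,
        49,  48,  59,  74,  74,   0,   0,   0,   0,   0]), array([-0.01 , -0.005,  0.   ,  0.005,  0.01 ,  0.015,  0.02 ,  0.025,
        0.03 ,  0.035,  0.04 ,  0.045,  0.05 ,  0.055,  0.06 ,  0.065,
        0.07 ,  0.075,  0.08 ,  0.085,  0.09 ,  0.095,  0.1  ,  0.105]))
(330, 292) (array([   5, 1287, 1571,    0,    0,    0,    0,    4,   55, 1033,  238,
         15,   15,   16,   13,   19,  135,   35,    0,    0,    0,    0,
          0]), array([-0.01 , -0.005,  0.   ,  0.005,  0.01 ,  0.015,  0.02 ,  0.025,
        0.03 ,  0.035,  0.04 ,  0.045,  0.05 ,  0.055,  0.06 ,  0.065,
        0.07 ,  0.075,  0.08 ,  0.085,  0.09 ,  0.095,  0.1  ,  0.105]))
```

View pics/crop1.png

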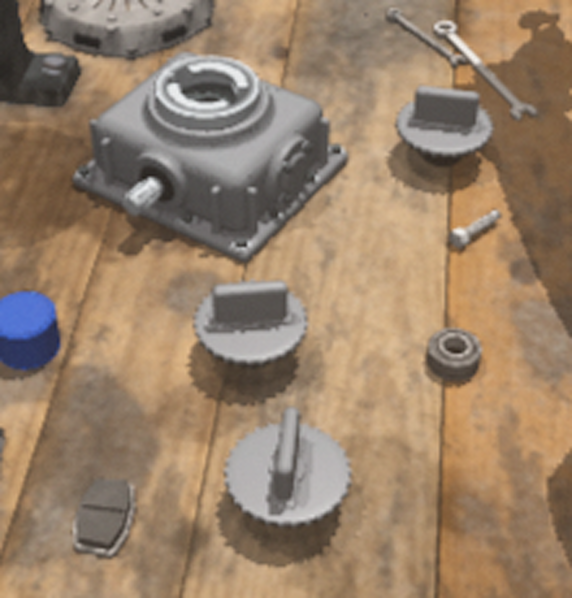

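The enlarged crop shows three candidates:
- Side (391,158), y=-0.18.
- Side (316,235), y=+0.095.
- Side (330,292), y=+0.25. This is farthest to the robot's left, and the lining pad lies behind it, so it is the one meant.

Next I'll measure that cap and the ring.

```bash
python3 - <<'E'
from h import *
np.set_printoptions(precision=4,suppress=True)
for n in('side0.npz','scene0.npz'):
    a=cloud(load(n)).reshape(-1,3); a=a[~np.isnan(a[:,0])]
    m=np.hypot(a[:,0]-.49,a[:,1]-.24)<.075
    c=a[m]
    dz=c[(c[:,2]>.03)&(c[:,2]<.046)]
    (x,y),r=cv2.minEnclosingCircle(dz[:,:2].astype(np.float32)*1000)
    print(n,'disc',x,y,r,np.median(dz[:,2]))
    t=c[c[:,2]>.0715]; w=c[c[:,2]>.05]
    print(' wingtop',cv2.minAreaRect(t[:,:2].astype(np.float32)*1000),t[:,2].max(),len(t)); print(' wing',cv2.minAreaRect(w[:,:2].astype(np.float32)*1000))
    q=np.unique(np.round(c[c[:,2]>.02],4),axis=0)
    g=a[(np.hypot(a[:,0]-.62,a[:,1]+.175)<.08)&(a[:,2]>.094)]
    (x,y),r=cv2.minEnclosingCircle(g[:,:2].astype(np.float32)*1000); print(' ring',x,y,r,g[:,2].min(),np.median(g[:,2]),g[:,2].max(),len(g))
    # flange / body orientation
    b=a[(np.hypot(a[:,0]-.62,a[:,1]+.175)<.15)&(a[:,2]>.006)&(a[:,2]<.09)]
    print(' box',cv2.minAreaRect(b[:,:2].astype(np.float32)*1000))
    b=b[(b[:,2]>.06)&(b[:,2]<.08)]; print(' body',cv2.minAreaRect(b[:,:2].astype(np.float32)*1000))
E
python3 - <<'E'
import cv2
i=cv2.imread('pics/side0.png')[120:180,260:340]
cv2.imwrite('pics/crop2.png',cv2.resize(i,None,fx=9,fy=9,interpolation=2))
E
```

```text
side0.npz disc 496.8789367675781 225.78775024414062 45.62438201904297 0.03849682016345739
 wingtop ((496.1941833496094, 225.83740234375), (11.145920753479004, 56.85316467285156), 0.2730908989906311) 0.07701103697236418 153
 wing ((496.2176208496094, 226.836669921875), (11.96681022644043, 58.875457763671875), 0.5031746625900269)
 ring 609.8192138671875 -136.26022338867188 47.50633239746094 0.09402813267196992 0.09992598146489116 0.10406086103062817 509
 box ((615.9877319335938, -120.99276733398438), (201.71246337890625, 197.33192443847656), 63.220664978027344)
 body ((607.1011352539062, -128.0703125), (150.61654663085938, 186.7593994140625), 62.33872604370117)
scene0.npz disc 496.5926818847656 226.66001892089844 45.650108337402344 0.03841943614723496
 wingtop ((495.9036560058594, 227.92727661132812), (10.549336433410645, 54.65745162963867), 0.9142091870307922) 0.07653881969346986 108
 wing ((495.14459228515625, 227.0808563232422), (12.015222549438477, 57.744239807128906), 1.0118083953857422)
 ring 608.790283203125 -137.269775390625 47.11790466308594 0.09409515466452414 0.10057084902059676 0.10274055921422129 266
 box ((594.511962890625, -103.9810791015625), (251.19163513183594, 148.41114807128906), 22.963359832763672)
 body ((602.7225341796875, -125.39594268798828), (149.2894744873047, 173.35769653320312), 61.698822021484375)
```

View pics/crop2.png

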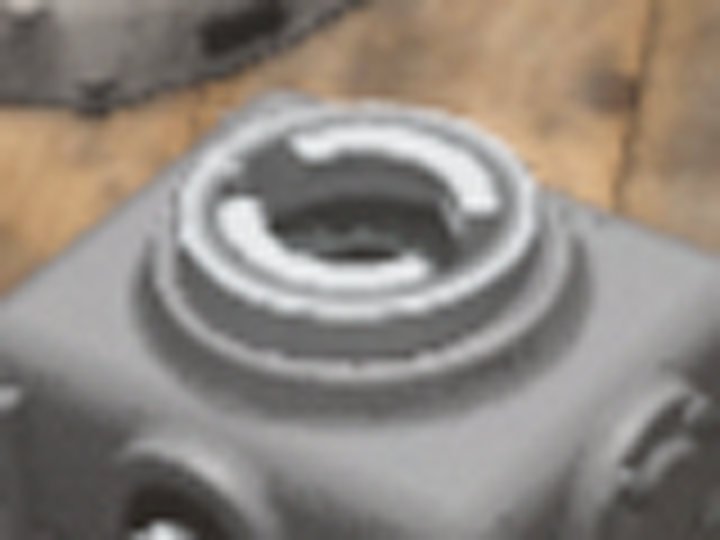

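```bash
cat >> h.py <<'E'
def plane(z,uv,h):
    H=z['p'].shape[0];f=H/2/np.tan(np.radians(float(z['fov_y']))/2)
    R,_=cv2.Rodrigues(z['rvec']);uv=np.asarray(uv,float).reshape(-1,2)
    r=np.c_[(uv[:,0]-z['cx'])/f,(uv[:,1]-z['cy'])/f,np.ones(len(uv))]@R
    c=-R.T@z['tvec']
    return c+r*((h-c[2])/r[:,2])[:,None]
def proj(z,X):
    H=z['p'].shape[0];f=H/2/np.tan(np.radians(float(z['fov_y']))/2)
    R,_=cv2.Rodrigues(z['rvec']);P=np.atleast_2d(X)@R.T+z['tvec']
    return np.c_[P[:,0]/P[:,2]*f+z['cx'],P[:,1]/P[:,2]*f+z['cy']]
def topview(z,cx,cy,h,s=.25e-3,half=.06):
    n=int(2*half/s); X,Y=np.meshgrid(cx-half+s*np.arange(n),cy+half-s*np.arange(n))
    uv=proj(z,np.c_[X.ravel(),Y.ravel(),np.full(X.size,h)]).reshape(n,n,2).astype(np.float32)
    return cv2.remap(z['p'],uv[...,0],uv[...,1],cv2.INTER_CUBIC)
E
python3 - <<'E'
from h import *
z=load('side0.npz'); w=load('scene0.npz')
cv2.imwrite('pics/top1.png',np.hstack([cv2.resize(topview(q,.6095,-.137,.1),(400,400)) for q in(z,w)])[:,:,::-1])
E
```

```text
(no output)
```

View pics/top1.png

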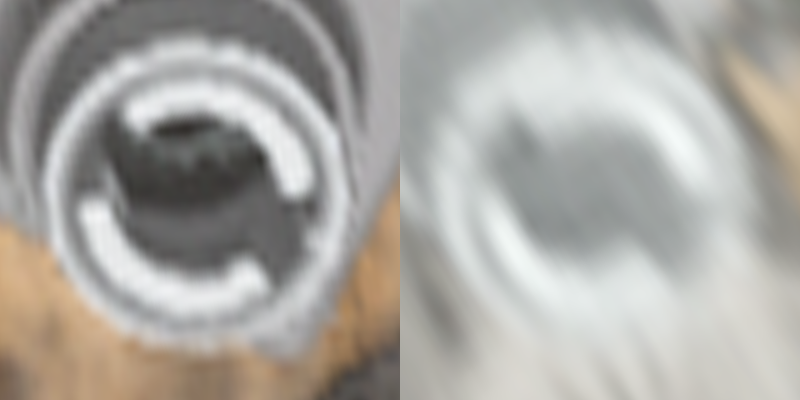

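```bash
cat >> h.py <<'E'
from scipy.spatial.transform import Rotation as Ro
# rotation commanded for tool pointing down at yaw (rad)
def mv(st,pos,yaw):
    R0=Ro.from_euler('xyz',st['eef_rot']);Rt=Ro.from_euler('xyz',[np.pi,0,yaw])
    return np.round(R0.inv().apply(np.array(pos)-st['position'])/.5,4),np.round((R0.inv()*Rt).as_rotvec()/np.pi,4)
E
python3 - <<'E'
from h import *
from plant import robot
np.set_printoptions(precision=4,suppress=True)
st=robot.get_state();m=robot.camera_model('wrist')
R,_=cv2.Rodrigues(m['rvec']);c=-R.T@m['tvec'];T=Ro.from_euler('xyz',st['eef_rot']).as_matrix()
print('cam in tool',T.T@(c-st['position']),'axes',(T.T@R.T))
E
```

```text
cam in tool [ 0.0732  0.0008 -0.1261] axes [[-0.     -0.9562 -0.2928]
 [ 1.      0.     -0.0001]
 [ 0.0001 -0.2928  0.9562]]
```

```bash
python3 - <<'E'
from h import *
from plant import robot
st=robot.get_state()
print(mv(st,[.609,-.135,.26],np.pi/2))
E
```

```text
(array([ 0.9817, -0.2794, -0.0245]), array([-0.0005, -0.0004, -0.3578]))
```

Request:
send_rows(
  deltas=[
    {"linear": [0.9817,-0.2794,-0.0245],"turn": [-0.0005,-0.0004,-0.3578],"claw": 1},
    {"linear": [0.9817,-0.2794,-0.0245],"turn": [-0.0005,-0.0004,-0.3578],"claw": 1},
    {"linear": [0.9817,-0.2794,-0.0245],"turn": [-0.0005,-0.0004,-0.3578],"claw": 1},
    {"linear": [0.9817,-0.2794,-0.0245],"turn": [-0.0005,-0.0004,-0.3578],"claw": 1},
    {"linear": [0.9817,-0.2794,-0.0245],"turn": [-0.0005,-0.0004,-0.3578],"claw": 1},
    {"linear": [0.9817,-0.2794,-0.0245],"turn": [-0.0005,-0.0004,-0.3578],"claw": 1},
    {"linear": [0.9817,-0.2794,-0.0245],"turn": [-0.0005,-0.0004,-0.3578],"claw": 1},
    {"linear": [0.9817,-0.2794,-0.0245],"turn": [-0.0005,-0.0004,-0.3578],"claw": 1},
    {"linear": [0.9817,-0.2794,-0.0245],"turn": [-0.0005,-0.0004,-0.3578],"claw": 1},
    {"linear": [0.9817,-0.2794,-0.0245],"turn": [-0.0005,-0.0004,-0.3578],"claw": 1},
    {"linear": [0.9817,-0.2794,-0.0245],"turn": [-0.0005,-0.0004,-0.3578],"claw": 1},
    {"linear": [0.9817,-0.2794,-0.0245],"turn": [-0.0005,-0.0004,-0.3578],"claw": 1},
    {"linear": [0.9817,-0.2794,-0.0245],"turn": [-0.0005,-0.0004,-0.3578],"claw": 1},
    {"linear": [0.9817,-0.2794,-0.0245],"turn": [-0.0005,-0.0004,-0.3578],"claw": 1},
    {"linear": [0.9817,-0.2794,-0.0245],"turn": [-0.0005,-0.0004,-0.3578],"claw": 1},
    {"linear": [0.9817,-0.2794,-0.0245],"turn": [-0.0005,-0.0004,-0.3578],"claw": 1},
    {"linear": [0.9817,-0.2794,-0.0245],"turn": [-0.0005,-0.0004,-0.3578],"claw": 1},
    {"linear": [0.9817,-0.2794,-0.0245],"turn": [-0.0005,-0.0004,-0.3578],"claw": 1},
    {"linear": [0.9817,-0.2794,-0.0245],"turn": [-0.0005,-0.0004,-0.3578],"claw": 1},
  ],
)

```text
time: 1.73
position: [0.6084, -0.1366, 0.261]
eef_rot: [3.141, 0.002, 1.569]
force: [0.1, -0.6, 0.5]
width: 0.0854
```

```bash
python3 - <<'E'
from h import *
from plant import robot
st=robot.get_state();print(st['time'],st['position'],st['eef_rot'],st['joint_positions'])
n='wrist';m=robot.camera_model(n);p,d=robot.capture(n)
np.savez('wrist1.npz',p=p,d=d,**{k:np.array(v) for k,v in m.items()})
z=load('wrist1.npz')
cv2.imwrite('pics/wrist1.png',p[:,:,::-1])
cv2.imwrite('pics/top2.png',cv2.resize(topview(z,.609,-.135,.1,.2e-3),(600,600))[:,:,::-1])
E
```

```text
1.7333 [ 0.60839602 -0.13660217  0.26103719] [3.14057714e+00 2.08798262e-03 1.56881532e+00] [-3.27566965e-01  3.17742939e-01  4.32344921e-01  1.68376827e+00
 -1.65345803e-03  1.24520796e+00]
```

View pics/wrist1.png

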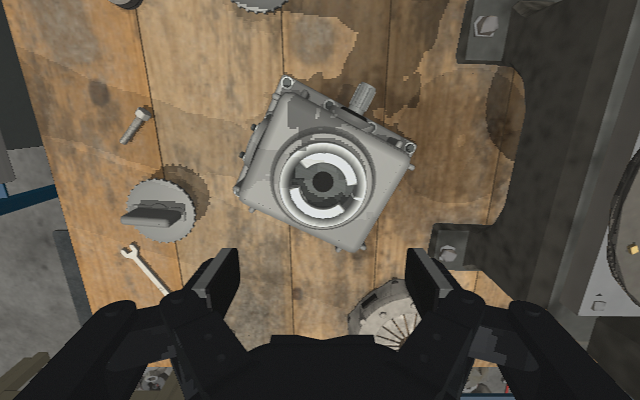

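View pics/top2.png

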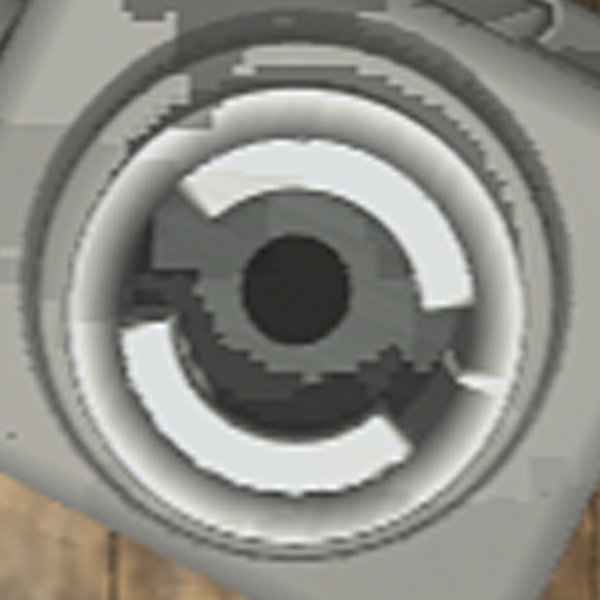

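```bash
python3 - <<'E'
from h import *
for n in('wrist1','side0'):
    z=load(n+'.npz'); t=topview(z,.609,-.136,.1,.2e-3)
    g=t.min(-1); m=((g>205)*255).astype(np.uint8)
    yy,xx=np.mgrid[:600,:600]; c=np.array([300.,300.])
    for it in range(4):
        r=np.hypot(xx-c[0],yy-c[1]); 
        if it==0: mm=m*(r<195)
        else: mm=m*((r<182)&(r>118))
        k,l,s,ce=cv2.connectedComponentsWithStats(mm)
        big=[i for i in range(1,k) if s[i,4]>2500]
        cs=[max(cv2.findContours((l==i).astype(np.uint8),0,cv2.CHAIN_APPROX_NONE)[0],key=len)[:,0] for i in big]
        pts=np.vstack(cs).astype(float); rr=np.hypot(*(pts-c).T)
        # outer edge points lie near 175, inner near 125
        from scipy.optimize import least_squares
        f=lambda p:np.minimum(abs(np.hypot(pts[:,0]-p[0],pts[:,1]-p[1])-p[2]),abs(np.hypot(pts[:,0]-p[0],pts[:,1]-p[1])-p[3]))
        s_=least_squares(f,[*c,175,125],loss='soft_l1',f_scale=2); c=s_.x[:2]
    print(n,'centre',.609-.06+c[0]*.2e-3,-.136+.06-c[1]*.2e-3,'radii',s_.x[2:]*.2,len(big))
    for cc in cs:
        i=cc[abs(np.hypot(*(cc-c).T)-150)<12]; a=np.degrees(np.arctan2(-(i[:,1]-c[1]),i[:,0]-c[0])); print(np.round(np.sort(a)[[0,1,2,-3,-2,-1]],1),len(a), np.round(np.sort(a)[::4],0))
E
```

```text
wrist1 centre 0.6082052004310055 -0.13806893324518166 radii [34.7454687  26.20355684] 2
[  4.2   4.3   4.3 129.1 129.2 129.2] 45 [  4.   4.   5.   5.   5.   5. 128. 129. 129. 129. 129. 129.]
[-176.5 -176.5 -176.4  -50.8  -50.8  -50.8] 43 [-176. -176. -176. -176. -175. -175.  -51.  -51.  -51.  -51.  -51.]
side0 centre 0.6081497415342811 -0.13586946401816236 radii [33.93254649 26.83188378] 2
[  2.8   2.8   2.9 129.6 129.6 129.7] 94 [  3.   3.   3.   3.   4.   4.  85.  87.  89.  90.  92.  96. 102. 103.
 105. 106. 108. 128. 128. 129. 129. 129. 129. 130.]
[-175.2 -175.2 -175.1  -51.1  -51.1  -51. ] 54 [-175. -175. -175. -175. -175. -174.  -75.  -74.  -52.  -52.  -52.  -51.
  -51.  -51.]
```

```bash
python3 - <<'E'
from h import *
from plant import robot
st=robot.get_state()
print(mv(st,[.496,.2265,.2],np.radians(90.7)))
E
```

```text
(array([ 0.7257, -0.2264,  0.1203]), array([ 0.0003,  0.0006, -0.0044]))
```

Request:
send_rows(
  deltas=[
    {"linear": [0.7257,-0.2264,0.12],"turn": [0.0003,0.0006,-0.0044],"claw": 1},
    {"linear": [0.7257,-0.2264,0.12],"turn": [0.0003,0.0006,-0.0044],"claw": 1},
    {"linear": [0.7257,-0.2264,0.12],"turn": [0.0003,0.0006,-0.0044],"claw": 1},
    {"linear": [0.7257,-0.2264,0.12],"turn": [0.0003,0.0006,-0.0044],"claw": 1},
    {"linear": [0.7257,-0.2264,0.12],"turn": [0.0003,0.0006,-0.0044],"claw": 1},
    {"linear": [0.7257,-0.2264,0.12],"turn": [0.0003,0.0006,-0.0044],"claw": 1},
    {"linear": [0.7257,-0.2264,0.12],"turn": [0.0003,0.0006,-0.0044],"claw": 1},
    {"linear": [0.7257,-0.2264,0.12],"turn": [0.0003,0.0006,-0.0044],"claw": 1},
    {"linear": [0.7257,-0.2264,0.12],"turn": [0.0003,0.0006,-0.0044],"claw": 1},
    {"linear": [0.7257,-0.2264,0.12],"turn": [0.0003,0.0006,-0.0044],"claw": 1},
    {"linear": [0.7257,-0.2264,0.12],"turn": [0.0003,0.0006,-0.0044],"claw": 1},
    {"linear": [0.7257,-0.2264,0.12],"turn": [0.0003,0.0006,-0.0044],"claw": 1},
    {"linear": [0.7257,-0.2264,0.12],"turn": [0.0003,0.0006,-0.0044],"claw": 1},
    {"linear": [0.7257,-0.2264,0.12],"turn": [0.0003,0.0006,-0.0044],"claw": 1},
  ],
)

```text
time: 2.95
position: [0.4969, 0.2258, 0.2003]
eef_rot: [3.141, 0.0, 1.582]
force: [0.5, 0.7, -0.7]
width: 0.0853
```

```bash
python3 - <<'E'
from h import *
from plant import robot
st=robot.get_state();print(st['time'],st['position'],st['eef_rot'],st['joint_positions'])
n='wrist';m=robot.camera_model(n);p,d=robot.capture(n)
np.savez('wrist2.npz',p=p,d=d,**{k:np.array(v) for k,v in m.items()})
z=load('wrist2.npz')
cv2.imwrite('pics/wrist2.png',p[:,:,::-1])
a=cloud(z).reshape(-1,3);a=a[~np.isnan(a[:,0])]
c=a[np.hypot(a[:,0]-.496,a[:,1]-.2265)<.07]
w=c[(c[:,2]>.055)&(c[:,2]<.085)];print(cv2.minAreaRect(w[:,:2].astype(np.float32)*1000),np.percentile(w[:,2],[5,50,95]))
w=c[(c[:,2]>.07)&(c[:,2]<.085)];print(cv2.minAreaRect(w[:,:2].astype(np.float32)*1000))
w=c[(c[:,2]>.03)&(c[:,2]<.048)];print(cv2.minEnclosingCircle(w[:,:2].astype(np.float32)*1000))
E
```

```text
2.95 [0.49686555 0.22575935 0.20032472] [3.14097169e+00 2.02076799e-04 1.58210755e+00] [ 3.03792040e-01  9.54898951e-02  5.40274212e-02  1.52879752e+00
 -3.72537025e-04  1.86327698e+00]
((495.08978271484375, 225.24606323242188), (11.605405807495117, 56.4085807800293), 0.5955276489257812) [0.06974705 0.07385928 0.07540691]
((495.09259033203125, 224.9740447998047), (11.605405807495117, 55.86452102661133), 0.5955276489257812)
((495.27728271484375, 224.16282653808594), 45.14396667480469)
```

View pics/wrist2.png

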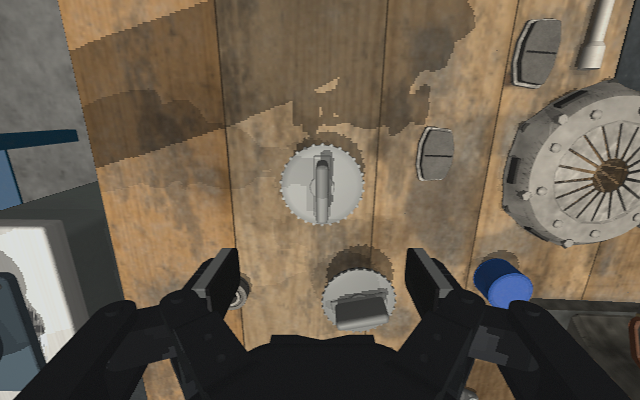

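```bash
python3 - <<'E'
from h import *
from plant import robot
st=robot.get_state()
print(mv(st,[.4955,.2255,.0625],np.radians(90.6)))
E
```

```text
(array([-0.0005, -0.0029,  0.2756]), array([0.0002, 0.    , 0.0002]))
```

Request:
send_rows(
  deltas=[
    {"linear": [-0.0005,-0.002,0.07],"turn": [0,0,0],"claw": 1},
    {"linear": [-0.0005,-0.002,0.14],"turn": [0,0,0],"claw": 1},
    {"linear": [-0.0005,-0.002,0.2],"turn": [0,0,0],"claw": 1},
    {"linear": [-0.0005,-0.002,0.25],"turn": [0,0,0],"claw": 1},
    {"linear": [-0.0005,-0.002,0.275],"turn": [0,0,0],"claw": 1},
    {"linear": [-0.0005,-0.002,0.275],"turn": [0,0,0],"claw": 1},
    {"linear": [-0.0005,-0.002,0.275],"turn": [0,0,0],"claw": 1},
    {"linear": [-0.0005,-0.002,0.275],"turn": [0,0,0],"claw": 1},
  ],
)

```text
time: 3.67
position: [0.4967, 0.2272, 0.0646]
eef_rot: [3.138, -0.001, 1.584]
force: [0.5, 0.5, 0.4]
width: 0.0852
```

Request:
send_rows(
  deltas=[
    {"linear": [-0.003,-0.0024,0.003],"turn": [0,0,0],"claw": 1},
    {"linear": [-0.003,-0.0024,0.003],"turn": [0,0,0],"claw": 1},
    {"linear": [-0.003,-0.0024,0.003],"turn": [0,0,0],"claw": 1},
    {"linear": [-0.003,-0.0024,0.003],"turn": [0,0,0],"claw": -0.6},
    {"linear": [-0.003,-0.0024,0.003],"turn": [0,0,0],"claw": -1},
    {"linear": [-0.003,-0.0024,0.003],"turn": [0,0,0],"claw": -1},
    {"linear": [-0.003,-0.0024,0.003],"turn": [0,0,0],"claw": -1},
    {"linear": [-0.003,-0.0024,0.003],"turn": [0,0,0],"claw": -1},
    {"linear": [-0.003,-0.0024,0.003],"turn": [0,0,0],"claw": -1},
    {"linear": [-0.003,-0.0024,0.003],"turn": [0,0,0],"claw": -1},
    {"linear": [-0.003,-0.0024,0.003],"turn": [0,0,0],"claw": -1},
    {"linear": [-0.003,-0.0024,0.003],"turn": [0,0,0],"claw": -1},
  ],
)

```text
time: 4.67
position: [0.4938, 0.2256, 0.0609]
eef_rot: [-3.141, -0.0, 1.585]
force: [0.1, 1.0, 0.2]
width: 0.0113
```

Request:
send_rows(
  deltas=[
    {"linear": [0,0,-0.03],"turn": [0,0,0],"claw": -1},
    {"linear": [0,0,-0.08],"turn": [0,0,0],"claw": -1},
    {"linear": [0,0,-0.14],"turn": [0,0,0],"claw": -1},
    {"linear": [0,0,-0.2],"turn": [0,0,0],"claw": -1},
    {"linear": [0,0,-0.26],"turn": [0,0,0],"claw": -1},
    {"linear": [0,0,-0.28],"turn": [0,0,0],"claw": -1},
    {"linear": [0,0,-0.28],"turn": [0,0,0],"claw": -1},
    {"linear": [0,0,-0.28],"turn": [0,0,0],"claw": -1},
    {"linear": [0,0,-0.28],"turn": [0,0,0],"claw": -1},
  ],
)

```text
time: 5.42
position: [0.4925, 0.2251, 0.198]
eef_rot: [-3.137, 0.001, 1.585]
force: [-0.3, -0.3, -2.0]
width: 0.0109
```

```bash
python3 - <<'E'
from h import *
from plant import robot
st=robot.get_state();print(st['time'],st['position'],st['eef_rot'],st['width'],st['force'])
n='wrist';p,d=robot.capture(n)
cv2.imwrite('pics/wrist3.png',p[:,:,::-1])
st=robot.get_state();print(st['position'],st['eef_rot'])
print(mv(st,[.608,-.137,.21],np.radians(156.5)))
E
```

```text
5.4167 [0.49251425 0.22514    0.19795053] [-3.13676324e+00  1.27825037e-03  1.58465125e+00] 0.010927651766338201 [-0.32544626 -0.33919445 -2.02288862]
[0.4922901  0.2250859  0.19762082] [-3.13601803e+00  1.48458883e-03  1.58469170e+00]
(array([-0.7274,  0.2212, -0.0249]), array([-0.0018, -0.0006, -0.365 ]))
```

View pics/wrist3.png

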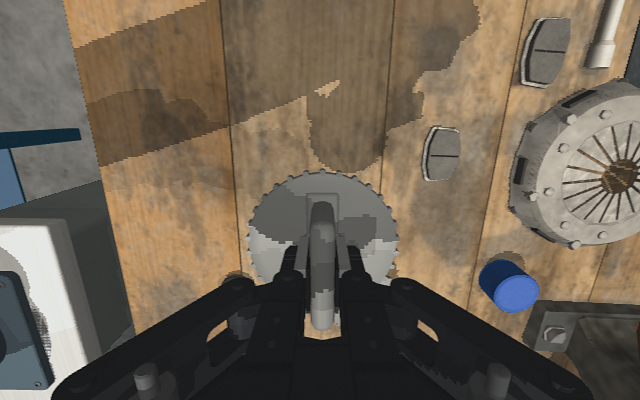

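```bash
python3 - <<'E'
from h import *
from plant import robot
from scipy.optimize import least_squares
st=robot.get_state();n='wrist';m=robot.camera_model(n);p,d=robot.capture(n)
np.savez('wrist3.npz',p=p,d=d,**{k:np.array(v) for k,v in m.items()});z=load('wrist3.npz')
X=cloud(z);T=Ro.from_euler('xyz',st['eef_rot']).as_matrix();Y=(X-st['position'])@T
m=(Y[...,2]>.012)&(Y[...,2]<.035)&(np.hypot(Y[...,0],Y[...,1])<.06)
c=max(cv2.findContours(m.astype(np.uint8),0,cv2.CHAIN_APPROX_NONE)[0],key=len)[:,0]
q=Y[c[:,1],c[:,0]]; print(np.median(Y[m][:,2]))
q=q[(np.hypot(q[:,0],q[:,1])>.036)]
s=least_squares(lambda v:np.hypot(q[:,0]-v[0],q[:,1]-v[1])-v[2],[0,0,.044],loss='soft_l1',f_scale=.001);print(s.x,len(q))
E
```

```text
0.022450574174868988
[-0.00057408 -0.00111098  0.04336844] 366
```

Request:
send_rows(
  deltas=[
    {"linear": [0,0,-0.03],"turn": [0,0,0],"claw": -1},
    {"linear": [-0.7274,0.2212,-0.03],"turn": [-0.0018,-0.0006,-0.365],"claw": -1},
    {"linear": [-0.7274,0.2212,-0.03],"turn": [-0.0018,-0.0006,-0.365],"claw": -1},
    {"linear": [-0.7274,0.2212,-0.03],"turn": [-0.0018,-0.0006,-0.365],"claw": -1},
    {"linear": [-0.7274,0.2212,-0.03],"turn": [-0.0018,-0.0006,-0.365],"claw": -1},
    {"linear": [-0.7274,0.2212,-0.03],"turn": [-0.0018,-0.0006,-0.365],"claw": -1},
    {"linear": [-0.7274,0.2212,-0.03],"turn": [-0.0018,-0.0006,-0.365],"claw": -1},
    {"linear": [-0.7274,0.2212,-0.03],"turn": [-0.0018,-0.0006,-0.365],"claw": -1},
    {"linear": [-0.7274,0.2212,-0.03],"turn": [-0.0018,-0.0006,-0.365],"claw": -1},
    {"linear": [-0.7274,0.2212,-0.03],"turn": [-0.0018,-0.0006,-0.365],"claw": -1},
    {"linear": [-0.7274,0.2212,-0.03],"turn": [-0.0018,-0.0006,-0.365],"claw": -1},
    {"linear": [-0.7274,0.2212,-0.03],"turn": [-0.0018,-0.0006,-0.365],"claw": -1},
    {"linear": [-0.7274,0.2212,-0.03],"turn": [-0.0018,-0.0006,-0.365],"claw": -1},
    {"linear": [-0.7274,0.2212,-0.03],"turn": [-0.0018,-0.0006,-0.365],"claw": -1},
    {"linear": [-0.7274,0.2212,-0.03],"turn": [-0.0018,-0.0006,-0.365],"claw": -1},
    {"linear": [-0.7274,0.2212,-0.03],"turn": [-0.0018,-0.0006,-0.365],"claw": -1},
  ],
)

```text
time: 6.85
position: [0.6091, -0.135, 0.2155]
eef_rot: [3.138, 0.003, 2.733]
force: [0.1, -0.5, -1.5]
width: 0.011
```

```bash
python3 - <<'E'
from h import *
from plant import robot
st=robot.get_state();print(st['time'],st['position'],st['eef_rot'],st['joint_positions'],st['force'])
n='side';m=robot.camera_model(n);p,d=robot.capture(n)
np.savez('side4.npz',p=p,d=d,**{k:np.array(v) for k,v in m.items()})
cv2.imwrite('pics/side4.png',cv2.resize(p[20:220,200:400,::-1],None,fx=3,fy=3))
st=robot.get_state();print(st['position'],st['eef_rot']);print(mv(st,[.608,-.137,.165],np.radians(156.5)))
E
```

```text
6.85 [ 0.60906739 -0.13500376  0.21552172] [3.1379311  0.00314675 2.73297415] [-0.32720588  0.3016905   0.32165496  1.5873267   0.00339352  0.08141269] [ 0.05432128 -0.49547277 -1.50317666]
[ 0.60921275 -0.13508922  0.21579373] [3.13799145 0.00376501 2.73304383]
(array([ 0.0011, -0.0048,  0.1016]), array([0.0011, 0.0012, 0.0005]))
```

View pics/side4.png

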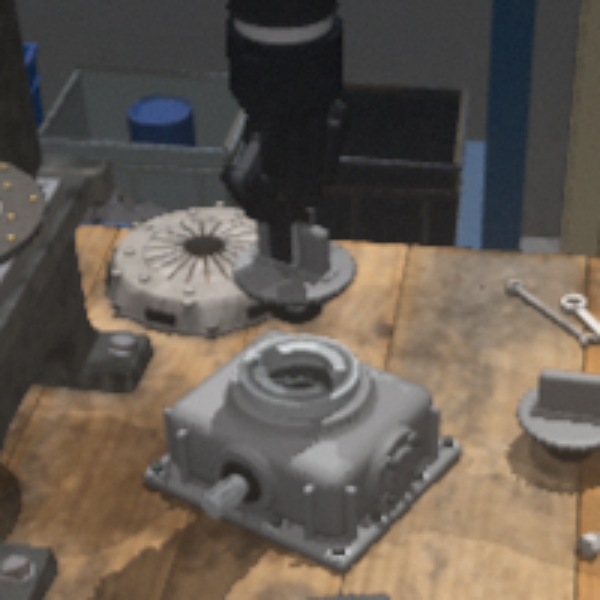

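Request:
send_rows(
  deltas=[
    {"linear": [0.001,-0.003,0.03],"turn": [0.001,0.001,0],"claw": -1},
    {"linear": [0.001,-0.003,0.06],"turn": [0.001,0.001,0],"claw": -1},
    {"linear": [0.001,-0.003,0.09],"turn": [0.001,0.001,0],"claw": -1},
    {"linear": [0.001,-0.003,0.1],"turn": [0.001,0.001,0],"claw": -1},
    {"linear": [0.001,-0.003,0.1],"turn": [0.001,0.001,0],"claw": -1},
    {"linear": [0.001,-0.003,0.1],"turn": [0.001,0.001,0],"claw": -1},
  ],
)

```text
time: 7.4
position: [0.6085, -0.137, 0.166]
eef_rot: [3.141, 0.001, 2.732]
force: [-0.3, 0.1, -1.5]
width: 0.0109
```

```bash
python3 - <<'E'
from h import *
from plant import robot
for i in range(3):
    st=robot.get_state();print(st['time'],st['position'],st['eef_rot'],st['force'])
    n='side';m=robot.camera_model(n);p,d=robot.capture(n)
np.savez('side5.npz',p=p,d=d,**{k:np.array(v) for k,v in m.items()})
cv2.imwrite('pics/side5.png',cv2.resize(p[60:220,220:380,::-1],None,fx=3.7,fy=3.7))
z=load('side5.npz');a=cloud(z).reshape(-1,3);a=a[~np.isnan(a[:,0])]
c=a[(np.hypot(a[:,0]-.608,a[:,1]+.137)<.06)&(a[:,2]>.13)&(a[:,2]<.15)]
print(cv2.minEnclosingCircle(c[:,:2].astype(np.float32)*1000),np.median(c[:,2]))
E
```

```text
7.4 [ 0.60850286 -0.13704618  0.16603974] [3.14130638e+00 7.71948255e-04 2.73217944e+00] [-0.32155454  0.07201322 -1.5292158 ]
7.45 [ 0.6089768  -0.13736345  0.16683875] [3.14120490e+00 2.29376434e-03 2.73195124e+00] [-0.30367811 -0.17195415 -2.56768539]
7.5 [ 0.60929493 -0.13759578  0.1672864 ] [3.14104375 0.00327475 2.73175862] [ 0.5452184  -0.29174727 -2.67378524]
((609.8364868164062, -135.61500549316406), 46.34929275512695) 0.14445084681347453
```

View pics/side5.png

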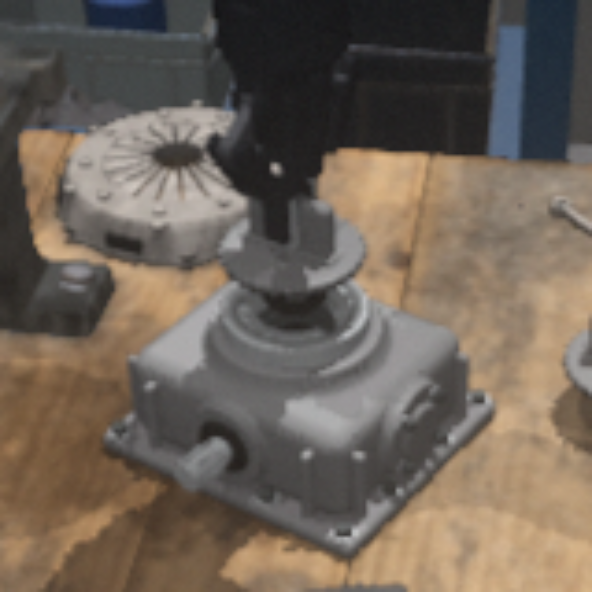

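Request:
send_rows(
  deltas=[
    {"linear": [0,0,0.01],"turn": [0,0,0],"claw": -1},
    {"linear": [0,0,0.02],"turn": [0,0,0],"claw": -1},
    {"linear": [0,0,0.03],"turn": [0,0,0],"claw": -1},
    {"linear": [0,0,0.04],"turn": [0,0,0],"claw": -1},
    {"linear": [0,0,0.04],"turn": [0,0,0],"claw": -1},
    {"linear": [0,0,0.04],"turn": [0,0,0],"claw": -1},
    {"linear": [0,0,0.04],"turn": [0,0,0],"claw": -1},
  ],
)

```text
time: 8.13
position: [0.6085, -0.1376, 0.1455]
eef_rot: [3.141, 0.001, 2.731]
force: [0.4, 0.0, -2.8]
width: 0.0113
```

Next I'll lower it slowly through the height where the ears would meet the ring (about 0.141).

Request:
send_rows(
  deltas=[
    {"linear": [0,0,0.004],"turn": [0,0,0],"claw": -1},
    {"linear": [0,0,0.008],"turn": [0,0,0],"claw": -1},
    {"linear": [0,0,0.012],"turn": [0,0,0],"claw": -1},
    {"linear": [0,0,0.012],"turn": [0,0,0],"claw": -1},
    {"linear": [0,0,0.012],"turn": [0,0,0],"claw": -1},
  ],
)

```text
time: 8.55
position: [0.6088, -0.1378, 0.14]
eef_rot: [3.141, 0.001, 2.731]
force: [0.7, 0.2, -1.0]
width: 0.0109
```

Request:
send_rows(
  deltas=[
    {"linear": [0,0,0.004],"turn": [0,0,0],"claw": -1},
    {"linear": [0,0,0.008],"turn": [0,0,0],"claw": -1},
    {"linear": [0,0,0.01],"turn": [0,0,0],"claw": -1},
    {"linear": [0,0,0.01],"turn": [0,0,0],"claw": -1},
    {"linear": [0,0,0.01],"turn": [0,0,0],"claw": -1},
  ],
)

```text
time: 8.97
position: [0.6089, -0.1378, 0.1356]
eef_rot: [3.141, 0.002, 2.731]
force: [-1.8, 0.8, 2.9]
width: 0.0111
```

Request:
send_rows(
  deltas=[
    {"linear": [0,0,0.004],"turn": [0,0,0],"claw": -1},
    {"linear": [0,0,0.008],"turn": [0,0,0],"claw": -1},
    {"linear": [0,0,0.012],"turn": [0,0,0],"claw": -1},
    {"linear": [0,0,0.012],"turn": [0,0,0],"claw": -1},
    {"linear": [0,0,0.012],"turn": [0,0,0],"claw": -1},
    {"linear": [0,0,0.012],"turn": [0,0,0],"claw": -1},
  ],
)

```text
time: 9.47
position: [0.609, -0.1377, 0.1306]
eef_rot: [3.141, 0.003, 2.731]
force: [-2.2, 0.5, 8.5]
width: 0.0115
```

Request:
send_rows(
  deltas=[
    {"linear": [0,0,0.001],"turn": [0,0,0],"claw": -1},
    {"linear": [0,0,0.001],"turn": [0,0,0.02],"claw": -1},
    {"linear": [0,0,0.001],"turn": [0,0,0.04],"claw": -1},
    {"linear": [0,0,0.001],"turn": [0,0,0.06],"claw": -1},
    {"linear": [0,0,0.001],"turn": [0,0,0.08],"claw": -1},
    {"linear": [0,0,0.001],"turn": [0,0,0.1],"claw": -1},
    {"linear": [0,0,0.001],"turn": [0,0,0.1],"claw": -1},
    {"linear": [0,0,0.001],"turn": [0,0,0.1],"claw": -1},
  ],
)

```text
time: 10.13
position: [0.6102, -0.1383, 0.1307]
eef_rot: [3.139, 0.006, 2.417]
force: [0.3, 0.2, 8.5]
width: 0.0112
```

```bash
python3 - <<'E'
from plant import robot
st=robot.get_state()
print(st['position'],st['eef_rot'],st['force'],st['wrist_torque'])
E
```

```text
[ 0.61024334 -0.13828324  0.13072879] [3.1392119  0.00551757 2.41694675] [0.33455672 0.1751377  8.46906543] [-0.03278646  0.17317797 -0.11135553]
```

Request:
send_rows(
  deltas=[
    {"linear": [0,0,0],"turn": [0,0,0.02],"claw": -1},
    {"linear": [0,0,0],"turn": [0,0,0.05],"claw": -1},
    {"linear": [0,0,0],"turn": [0,0,0.08],"claw": -1},
    {"linear": [0,0,0],"turn": [0,0,0.11],"claw": -1},
    {"linear": [0,0,0],"turn": [0,0,0.14],"claw": -1},
    {"linear": [0,0,0],"turn": [0,0,0.17],"claw": -1},
    {"linear": [0,0,0],"turn": [0,0,0.2],"claw": -1},
    {"linear": [0,0,0],"turn": [0,0,0.23],"claw": -1},
    {"linear": [0,0,0],"turn": [0,0,0.25],"claw": -1},
    {"linear": [0,0,0],"turn": [0,0,0.25],"claw": -1},
    {"linear": [0,0,0],"turn": [0,0,0.25],"claw": -1},
  ],
)

```text
time: 11.05
position: [0.6104, -0.1383, 0.1308]
eef_rot: [3.136, 0.002, 1.632]
force: [0.1, 0.1, 8.0]
width: 0.011
```

```bash
python3 - <<'E'
from plant import robot
st=robot.get_state()
print(st['position'],st['eef_rot'],st['force'],st['wrist_torque'])
E
```

```text
[ 0.61041858 -0.1383207   0.13079659] [3.13558320e+00 2.32332231e-03 1.63156570e+00] [0.11216773 0.10394496 7.97093534] [ 0.03928334  0.1280369  -0.06930951]
```

Request:
send_rows(
  deltas=[
    {"linear": [0,0,0],"turn": [0,0,0.02],"claw": -1},
    {"linear": [0,0,0],"turn": [0,0,0.045],"claw": -1},
    {"linear": [0,0,0],"turn": [0,0,0.07],"claw": -1},
    {"linear": [0,0,0],"turn": [0,0,0.095],"claw": -1},
    {"linear": [0,0,0],"turn": [0,0,0.12],"claw": -1},
    {"linear": [0,0,0],"turn": [0,0,0.12],"claw": -1},
    {"linear": [0,0,0],"turn": [0,0,0.12],"claw": -1},
    {"linear": [0,0,0],"turn": [0,0,0.12],"claw": -1},
  ],
)

```text
time: 11.72
position: [0.6101, -0.1382, 0.1308]
eef_rot: [3.136, -0.0, 1.255]
force: [-1.1, -0.7, 8.9]
width: 0.0111
```

```bash
python3 - <<'E'
from plant import robot
st=robot.get_state()
print(st['position'],st['eef_rot'],st['force'],st['wrist_torque'])
E
```

```text
[ 0.61006839 -0.13819215  0.13078296] [ 3.13596886e+00 -8.92257070e-05  1.25487657e+00] [-1.09931653 -0.7200048   8.94873059] [ 0.05917334  0.29021212 -0.00179316]
```

Request:
send_rows(
  deltas=[
    {"linear": [0,0,-0.003],"turn": [0,0,0],"claw": -1},
    {"linear": [0,0,-0.006],"turn": [0,0,0],"claw": -1},
    {"linear": [0,0,-0.008],"turn": [0,0,0],"claw": -1},
    {"linear": [0,0,-0.008],"turn": [0,0,0],"claw": -1},
    {"linear": [0,0,-0.008],"turn": [0,0,0],"claw": -1},
    {"linear": [0,0,-0.008],"turn": [0,0,0],"claw": -1},
  ],
)

```text
time: 12.22
position: [0.61, -0.1382, 0.1336]
eef_rot: [3.137, -0.0, 1.255]
force: [0.2, 0.1, 6.3]
width: 0.0111
```

Request:
send_rows(
  deltas=[
    {"linear": [0,0,-0.003],"turn": [0,0,0],"claw": -1},
    {"linear": [0,0,-0.004],"turn": [0,0,0],"claw": -1},
    {"linear": [0,0,-0.004],"turn": [0,0,0],"claw": -1},
    {"linear": [0,0,-0.004],"turn": [0,0,0],"claw": -1},
    {"linear": [0,0,-0.004],"turn": [0,0,0],"claw": -1},
  ],
)

```text
time: 12.63
position: [0.6097, -0.138, 0.1342]
eef_rot: [3.138, -0.0, 1.255]
force: [6.0, -1.3, 0.9]
width: 0.011
```

```bash
python3 - <<'E'
from plant import robot
st=robot.get_state()
print(st['position'],st['eef_rot'],st['force'],st['wrist_torque'])
E
```

```text
[ 0.60969743 -0.13804067  0.13420089] [ 3.13835365e+00 -2.47791930e-04  1.25461700e+00] [ 6.0431831  -1.3041282   0.86832994] [-0.47254948 -1.15250297 -0.00385854]
```

Request:
send_rows(
  deltas=[
    {"linear": [0,0,0.002],"turn": [0,0,0],"claw": -1},
    {"linear": [0,0,0.002],"turn": [0,0,0],"claw": -1},
    {"linear": [0,0,0.002],"turn": [0,0,0],"claw": -0.4},
    {"linear": [0,0,0.002],"turn": [0,0,0],"claw": -0.1},
    {"linear": [0,0,0.002],"turn": [0,0,0],"claw": 0},
    {"linear": [0,0,0.002],"turn": [0,0,0],"claw": 0},
    {"linear": [0,0,0.002],"turn": [0,0,0],"claw": 0},
    {"linear": [0,0,0.002],"turn": [0,0,0],"claw": 0},
  ],
)

```text
time: 13.3
position: [0.6081, -0.1375, 0.1327]
eef_rot: [-3.141, -0.0, 1.255]
force: [-0.6, 0.8, -0.4]
width: 0.0432
```

```bash
python3 - <<'E'
from h import *
from plant import robot
n='side';m=robot.camera_model(n);p,d=robot.capture(n)
np.savez('side6.npz',p=p,d=d,**{k:np.array(v) for k,v in m.items()})
cv2.imwrite('pics/side6.png',cv2.resize(p[60:220,220:380,::-1],None,fx=3.7,fy=3.7))
E
```

```text
(no output)
```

View pics/side6.png

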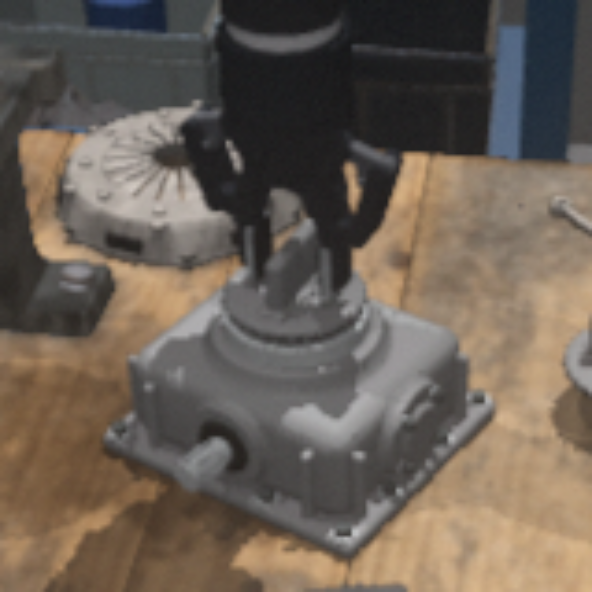

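The fingers are open with the wing at crop (290,265), and the disc sits close to the ring. I'll lift straight up and measure the cap.

Request:
send_rows(
  deltas=[
    {"linear": [0,0,-0.02],"turn": [0,0,0],"claw": 0},
    {"linear": [0,0,-0.06],"turn": [0,0,0],"claw": 0},
    {"linear": [0,0,-0.12],"turn": [0,0,0],"claw": 0},
    {"linear": [0,0,-0.19],"turn": [0,0,0],"claw": 0},
    {"linear": [0,0,-0.25],"turn": [0,0,0],"claw": 0},
    {"linear": [0,0,-0.27],"turn": [0,0,0],"claw": 0},
    {"linear": [0,0,-0.27],"turn": [0,0,0],"claw": 0},
    {"linear": [0,0,-0.27],"turn": [0,0,0],"claw": 0},
    {"linear": [0,0,-0.27],"turn": [0,0,0],"claw": 0},
  ],
)

```text
time: 14.1
position: [0.6081, -0.1375, 0.2669]
eef_rot: [-3.14, -0.0, 1.255]
force: [-0.1, -0.5, -0.6]
width: 0.0427
```

```bash
python3 - <<'E'
from h import *
from plant import robot
st=robot.get_state();print(st['time'],st['position'],st['force'])
for n in('wrist','side','scene'):
    m=robot.camera_model(n);p,d=robot.capture(n)
    np.savez(n+'7.npz',p=p,d=d,**{k:np.array(v) for k,v in m.items()})
    cv2.imwrite(f'pics/{n}7.png',p[:,:,::-1])
    z=load(n+'7.npz');a=cloud(z).reshape(-1,3);a=a[~np.isnan(a[:,0])]
    c=a[(np.hypot(a[:,0]-.608,a[:,1]+.137)<.046)]
    t=c[(c[:,2]>.12)&(c[:,2]<.16)];dd=c[(c[:,2]>.1)&(c[:,2]<.12)]
    print(n,'disc z',np.median(dd[:,2]),'wing top',np.percentile(t[:,2],[50,90,98]),cv2.minAreaRect(t[t[:,2]>.135][:,:2].astype(np.float32)*1000))
    if n!='wrist':
        z0=load(n+'0.npz');a0=cloud(z0);a=cloud(z)
        # plane tilt of disc
    q=dd[abs(dd[:,2]-np.median(dd[:,2]))<.004]
    A=np.c_[q[:,0]-.608,q[:,1]+.137,np.ones(len(q))];print(' tilt',np.linalg.lstsq(A,q[:,2],rcond=None)[0])
E
```

```text
14.1 [ 0.60808765 -0.13753505  0.26693801] [-0.06647296 -0.50913898 -0.63128773]
wrist disc z 0.11177754621792668 wing top [0.14718797 0.14838976 0.1490047 ] ((608.2094116210938, -138.14013671875), (56.48234558105469, 11.324772834777832), 71.98486328125)
 tilt [-0.00083546 -0.00093204  0.11193327]
side disc z 0.11128623186865849 wing top [0.13930788 0.14778812 0.14905901] ((609.5165405273438, -133.8197479248047), (58.378047943115234, 12.980799674987793), 69.9188461303711)
 tilt [ 0.00240947 -0.00551037  0.11154237]
scene disc z 0.11147723244097257 wing top [0.1354925  0.14724096 0.14840762] ((607.2705078125, -133.94647216796875), (57.28664779663086, 12.916604995727539), 67.02545166015625)
 tilt [ 0.01811399 -0.02547913  0.112174  ]
```

View pics/wrist7.png

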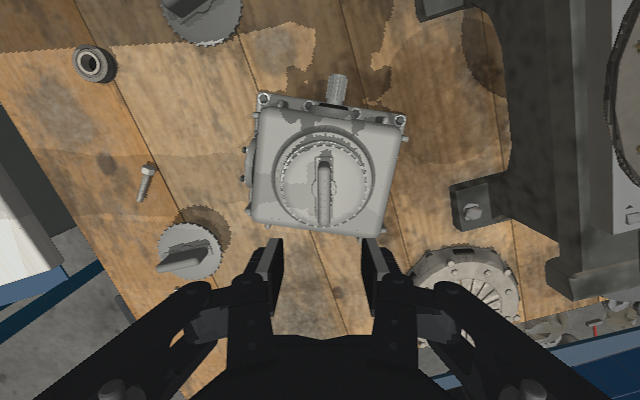

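View pics/side7.png

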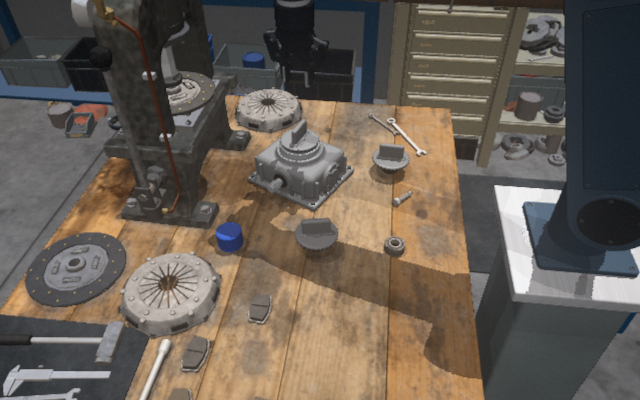

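The cap is level with its disc top at 0.1117 m, so the underside is 5.7 mm above the mouth (5.5 mm means locked). Its wing is at 72°, about 85° clockwise of the notch axis. The bystanders have not moved in the side view.

```bash
python3 -c "
from plant import robot
print(robot.job_done(), robot.get_state()['time'])"
```

```text
the job is handed in; nothing more can be done
the job is handed in; nothing more can be done
```

The hatch is closed and the job is handed in, with the last clock reading 14.1 s. I gripped the cap farthest to the robot's left by its wing and lowered it with its ears in line with the notches, which lay at about 156.5° in world axes. I then pressed it to about 10.7 N, turned it about 85° clockwise and let it spring up. A gentle upward pull met resistance, so I let go and backed off.

**Last checks:**
- **Height:** the underside of the disc is about 5.7, 5.3 and 5.5 mm over the hatch mouth in the wrist, side and scene views. Locked is 5.5 mm.
- **Wing angle:** the wrist view gives 72°, 84.5° clockwise of the notch axis. The side and scene views read 70° and 67°, but they see the wing at a slant.
- **Level:** the disc is level in the wrist and side views. The scene view showed a tilt of about 1.8°, which I put down to its coarse picture.
- **Surroundings:** the gripper is clear, and the other parts look unmoved in the side view.
- **Force:** the upward pull showed about 6 N of sideways force, the largest I read there. I eased it off before opening the jaws.

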